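# Close a tin with the lid press

## Robot

A 7-joint arm with a two-finger parallel gripper is mounted at the origin on the work surface. World frame = base frame: x ahead of the robot, y to its left, z up, the work surface at z = 0. Lengths are in m, angles in rad, forces in N, time in s.
With the tool pointing down it reaches from about 0.425 to 0.95 m from the base axis. Payload 4.7 kg.
Tool frame: the origin (TCP) lies midway between the tips of the shut fingers; the grasp point (between the pads) lies 19 mm behind it; z points along the fingers, y is the line along which they close (so a half turn about z gives the same grasp; the last joint's range is limited). The gripper opens to 85 mm and grips with 20 to 120 N. Pads are 22 mm wide; open, the fingers measure 114 mm over their backs; the gripper's body (76 mm by 85 mm) begins 54 mm behind the grasp point. The pads swing forward as they close: fully open they stand 13 mm farther back than shut.
Start: joints at [-1.319, 0.469, -0.049, 1.532, 0.024, 1.141, -0.082], TCP at [0.187, 0.649, 0.192] pointing down, gripper open.
Joint ranges: [-2.59, 2.59], [-0.33, 1.99], [-1.39, 1.29], [0.1, 2.45], [-1.04, 4.18], [0.21, 1.99], [-2.66, 2.66]. Speed limits (rad/s): [2.57, 2.57, 3.14, 3.14, 3.14, 3.14, 3.14].

## Interface

Orientations are given as a rotation vector (axis times angle).
In Python, from cell import arm gives the robot as it stands. The module is installed in compiled form; this text tells all that it offers.
- The arm moves only by the tool apply_moves, never from a script. Its argument "steps" is one flat list of numbers, 5 for each row, row after row: the closure in counts, from 0 (fully open) to 255 (shut), then the shift along the tool's x, y, z in m, then the turn about the tool's z in rad. In form: [fingers, dx, dy, dz, turn, fingers, dx, dy, dz, turn, ...]. A call has 1 to 8 rows; each row is the pose to reach, as a shift and turn from the pose commanded when the call began, along the tool's axes at that moment; what a row does not reach only later rows make up. A row lasts 1/8 s, in which the tool goes at most 62.5 mm and 10.7 degrees, less where a joint would pass 70% of its speed; a pose out of reach is approached as far as the arm can. A call with a gripper value outside its range is refused whole. The fingers move at their own pace and stop on an object; "newtons" is the grip in N (left out, the last holds). Time passes only in rows, so rows that repeat a pose let the fingers close. It gives the time, the measured TCP pose, the force, the opening and the grip force at its end, in the units of the state.
- arm.get_state(): the state, without advancing time (a new reading comes with each control period).
- arm.snapshot(name): name is "side" or "top"; returns a dict with "frame" (384x512x3 uint8, blue, green, red), "range_z" (384x512 float32, m along the optical axis (not along the pixel's ray), 0 where there is no reading), "fx", "fy", "cx", "cy" (pixels), "distortion" ([k1, k2, p1, p2, k3] as OpenCV has them; the pictures are not rectified), "R" (3x3) and "t" (3): a world point X has camera coordinates R X + t. Camera axes: x right, y down, z forward; pixel columns grow to the right and rows downward; lengths in m; the calibration is good to about 2 mm. A picture is of the moment at which its call begins.
- arm.sign_off(): hands the job in; it is judged then, once.
The state is a dict: "clock": time; "qpos": joint angles; "dq": joint speeds; "joint_efforts": joint torques, N m; "tool_pos": TCP position; "tool_rot": TCP orientation; "wrist_force": force on the tool from outside, world axes, zero at the start; "wrist_torque": the same for the moment, N m; "opening": opening from 0.0 (shut) to 1.0 (fully open); "grasp_force": force on a finger pad.
Only numpy, scipy, OpenCV 4.12 (cv2) and the standard library are available. Lean on these libraries where they do the work, as an engineer would, in place of code of your own. Each camera call takes 0.05 s, during which the arm holds its last target. There are 200 camera calls.

## Task

Stand the tin in the shallow nest of the lid press's drawn-out tray and push the tray all the way in under the ram. Swing the lever down until it comes up solid with the lid fully home, lean on it firmly for a moment without crushing the tin, and ease the lever back up without letting it fly; then draw the tray fully out again with the closed tin standing in it, let go, and leave the mug, jar and spoon where they are.

Things in the scene. Friction and masses are not known exactly. Their poses are not given: they have to be found in the camera images.
- press: Counter-top lid press, fixed, slightly turned. Origin on the counter on the ram's axis; x points to its back (steel column at x +65 to +105 mm, 268 mm tall), y to the side where the lever sticks out. White head: y -35 to +80, x -30 to +50 mm, underside 125 to 140 and top 205 to 220 mm above the counter (clamped at a different height each time); the ram's rod rises up to 60 mm above it
- tray (a joint): How far the steel tray is drawn out of the press towards the press's -x, m: 0 pushed home against its stop (the nest exactly under the ram), 0.12 fully drawn out against its stop; starts 0.105 to 0.12. It slides with about 2 N of friction and stays where it is left
- nest (a point): Centre of the tray's floor (12 mm above the counter), where the tin stands: a square recess 66 mm wide with a rim 6 mm high. Same axes as the press
- tray_handle (a point): Grip of the tray: an upright black block, 12 mm thick (along the press's x), 34 mm wide (along y), its top 64 mm above the counter and this point 16 mm below its top. It stands 120 mm in front (-x) of the nest's centre on a flat strip whose top is 12 mm above the counter
- tin_mid (a point): Round tin, 56 mm across, 70 mm tall, about 0.3 kg, standing upright on the counter; this point is on its axis at half height (35 mm above its base), z up. Its press-in lid (53 mm across) sits loosely proud on top, 79 to 83 mm above the tin's base. Take the tin by its side, not by the lid
- lid (a joint): How far the lid is pushed into the tin, m: starts between 0 and 0.004 (loose), 0.009 is fully home against the tin's rim. It moves down only under about 25 N or more from the ram and then stays. Lid top above the tin's base = 83 mm minus this value
- lid_top (a point): Centre of the top face of the lid
- ram: Round vertical steel ram with a rubber foot 44 mm across that yields 1 mm per 50 N; origin at the centre of the foot's underside. The lever drives it by rack and pinion: 30 mm down per radian of lever. At rest its underside is 102 to 117 mm above the counter (with the head's height)
- lever (a joint): Lever angle, rad: 0 is fully up against its upper stop (where the spring holds it), growing as it is swung down; 1.2 is its own lower limit. With the tin under the ram it comes up solid (1.8 N per mm at the grip) between about 0.5 and 1.1, depending on the head's height, when the lid bottoms in the tin
- lever_hinge (a point): Centre of the lever's pivot (pivot axis along the press's x), in the plane of the lever; same axes as the press. 46 mm in front (-x) and 45 mm to the +y side of the ram's axis, 165 to 180 mm above the counter. At lever 0 the lever points 0.84 rad above the press's +y; swinging it down turns it towards +y and then below
- lever_grip (a point): Centre of the lever's cross grip: horizontal rubber-covered bar, 22 mm thick, 70 mm long, parallel to the press's x, 160 mm from the pivot. Pushed down from above, the spring resists with 3 to 5 N; once solid, a firm lean is 15 to 25 N in all for half a second (10 N here is 53 N at the ram). Over 45 N crushes the tin. Let go low, the lever flies back: go up with it
- mug_mid (a point): White mug, 76 mm across, 85 mm tall, with a handle, a bystander; this point is on its axis at half height
- jar_mid (a point): Glass jar with steel cap, 68 mm across, 100 mm tall, a bystander; this point is on its axis at half height
- spoon: Wooden spoon lying on the counter, a bystander
Not all that is in view belongs to the job. Leave any green or purple look-alike of the part that bears tin_mid alone.

How it is judged:
By the outcome, as a careful person would: the job done as asked, in the order asked, and still so for the second after the job is handed in, with the robot touching nothing.
It also fails if it takes over 72 s, if anything falls off the work surface, if the arm or the gripper's body presses on something with over 40 N, if the wrist force passes 120 N, or if a joint passes its speed limit or range.

## Working session

There is one attempt and no reset: what is moved stays moved. The work goes in short steps, Python scripts to look and compute and a tool call to move; the robot and the scene stay as the last step left them, time stands still between calls to the robot, and variables do not carry over. Pictures are saved under pics/ and viewed, at most 10 in all, crops included, and the job is handed in when it is done.

Besides the shell and the picture viewer there is one more tool, called after "Request:" as name(argument=value, ...), one argument or row to a line, values as JSON. apply_moves: Moves the arm, as the interface text tells. Its arguments: {"type":"object","properties":{"steps":{"type":"array"},"newtons":{"type":"number"}},"required":["steps"]}

```bash
mkdir -p pics; cat > h.py <<'E'
import numpy as np, cv2
from cell import arm
def snap(n):
    s=arm.snapshot(n); s['K']=np.array([[s['fx'],0,s['cx']],[0,s['fy'],s['cy']],[0,0,1.]]); s['R']=np.array(s['R']); s['t']=np.array(s['t']); s['D']=np.array(s['distortion'],float); return s
def ray(s,px):
    u=cv2.undistortPoints(np.array(px,float).reshape(-1,1,2),s['K'],s['D']).reshape(-1,2)
    d=np.c_[u,np.ones(len(u))]@s['R']; return -s['R'].T@s['t'], d
def plane(s,px,z):
    c,d=ray(s,px); return c+d*((z-c[2])/d[:,2])[:,None]
def cloud(s):
    h,w=s['range_z'].shape; g=np.stack(np.meshgrid(np.arange(w),np.arange(h)),-1)
    c,d=ray(s,g); p=(c+d*s['range_z'].reshape(-1,1)).reshape(h,w,3); p[s['range_z']==0]=np.nan; return p
def proj(s,X):
    return cv2.projectPoints(np.array(X,float).reshape(-1,3),cv2.Rodrigues(s['R'])[0],s['t'],s['K'],s['D'])[0].reshape(-1,2)
E
python3 - <<'E'
from h import *
for n in('top','side'):
    s=snap(n); cv2.imwrite(f'pics/{n}0.png',s['frame']); print(n,-s['R'].T@s['t'],s['R'][2],s['fx']); np.save(f'{n}c.npy',cloud(s))
st=arm.get_state(); print(st['clock'],st['tool_pos'],st['tool_rot'],st['opening'],st['wrist_force'])
print(cv2.Rodrigues(np.array(st['tool_rot']))[0].round(3))
E
```

```text
top [0.44530332 0.02642322 1.51609791] [ 0.09219678  0.00237998 -0.99573796] 414.04639598832205
side [0.89232429 0.81723608 1.05984157] [-0.2599402  -0.6439252  -0.71957725] 452.18839047166983
0.1 [0.18681373 0.64800039 0.19083054] [-4.39420376e-01 -3.11048941e+00  2.86120475e-03] 1.002445024935484 [-0.0100849   0.95087461  1.1131433 ]
[[-0.961  0.277 -0.   ]
 [ 0.277  0.961 -0.002]
 [-0.    -0.002 -1.   ]]
```

View pics/top0.png

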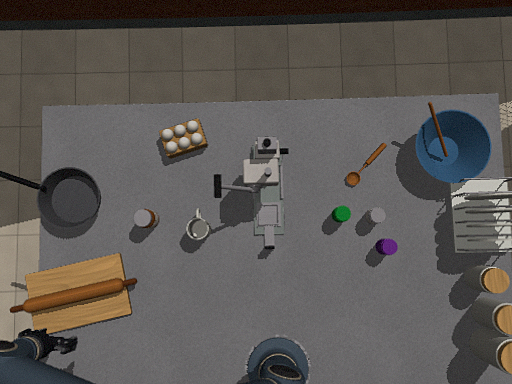

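View pics/side0.png

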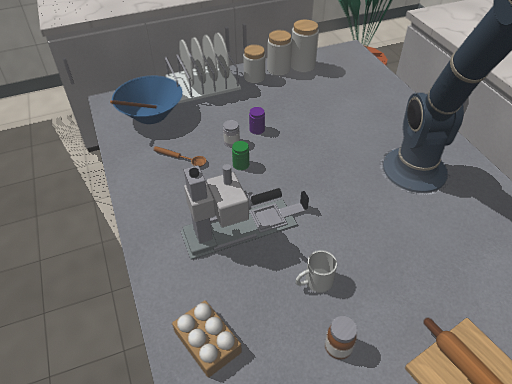

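Top view: press at about (267,170), tray handle at (269,242), nest at (268,215), lever grip at (218,186). The silver tin is at (377,215), with green (342,214) and purple (387,247) look-alikes. The mug is at (198,230), the jar at (147,218) and the spoon at (365,165). In the side view the tin is at (231,133), the lever grip near (267,196) and the handle at (304,201).

```bash
python3 - <<'E'
import numpy as np, cv2
t=cv2.imread('pics/top0.png'); s=cv2.imread('pics/side0.png')
a=cv2.resize(t[125:260,190:300],None,fx=4.4,fy=4.4,interpolation=cv2.INTER_CUBIC); b=cv2.resize(s[110:270,170:325],None,fx=3.7,fy=3.7,interpolation=cv2.INTER_CUBIC)
cv2.imwrite('pics/ca.png',a); cv2.imwrite('pics/cb.png',b)
c=np.load('topc.npy')
for n,r in dict(handle=(240,269),nest=(215,268),grip=(186,218),head=(172,262),rod=(171,267),col=(145,267),colb=(152,268),tin=(215,377),tin2=(213,379),green=(214,342),purple=(247,387),mug=(230,198),jar=(218,147),counter=(260,320)).items(): print(n,r,c[r].round(3))
E
```

```text
handle (240, 269) [0.452 0.02  0.009]
nest (215, 268) [0.543 0.021 0.011]
grip (186, 218) [0.614 0.167 0.301]
head (172, 262) [0.668 0.037 0.21 ]
rod (171, 267) [0.661 0.021 0.268]
col (145, 267) [0.738 0.019 0.281]
colb (152, 268) [0.729 0.016 0.223]
tin (215, 377) [ 0.528 -0.355  0.084]
tin2 (213, 379) [ 0.535 -0.363  0.081]
green (214, 342) [ 0.535 -0.235  0.084]
purple (247, 387) [ 0.417 -0.382  0.086]
mug (230, 198) [0.496 0.277 0.008]
jar (218, 147) [0.539 0.435 0.099]
counter (260, 320) [ 0.375 -0.163  0.001]
```

View pics/ca.png

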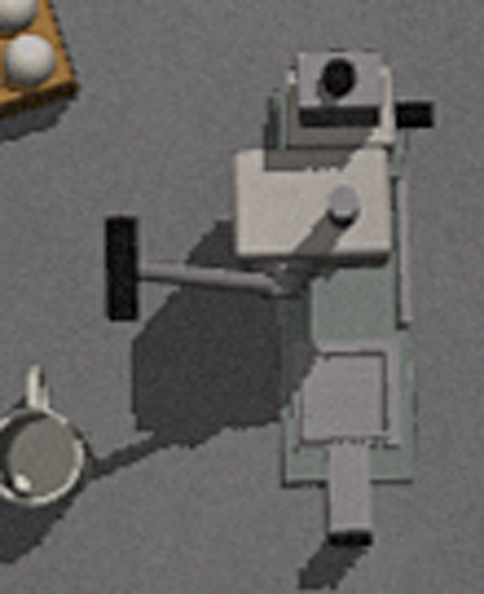

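View pics/cb.png

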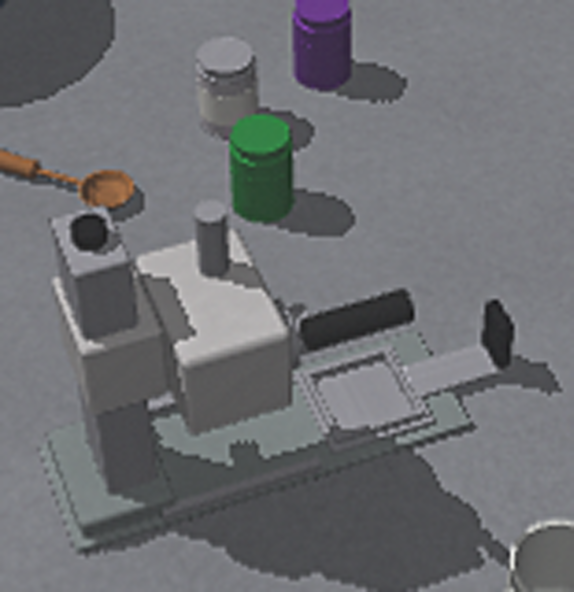

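The crops show the tray drawn out, with the nest at about (268,215) and the upright black handle block at about (269.5,247). The grip bar is at (217.5,186), roughly parallel to world x. The press's yaw is small, with its back towards world +x.

```bash
python3 - <<'E'
from h import *
T=np.load('topc.npy'); S=np.load('sidec.npy'); fT=cv2.imread('pics/top0.png').max(2); fS=cv2.imread('pics/side0.png').max(2)
bT=cv2.imread('pics/top0.png')
def box(P,m,n):
    q=P[m]; q=q[np.isfinite(q).all(1)]; 
    r=cv2.minAreaRect((q[:,:2]*1000).astype(np.float32)); print(n,len(q),'rect',np.round(r[0],1),np.round(r[1],1),round(r[2],1),'z',np.percentile(q[:,2],[5,50,95]).round(3)); return q
def rg(P,x,y,z): return (P[...,0]>x[0])&(P[...,0]<x[1])&(P[...,1]>y[0])&(P[...,1]<y[1])&(P[...,2]>z[0])&(P[...,2]<z[1])
for P,f,n in((T,fT,'T'),(S,fS,'S')):
    box(P,rg(P,(.5,.72),(.11,.22),(.2,.4))&(f<60),n+' grip')
    box(P,rg(P,(.58,.72),(-.06,.12),(.198,.225)),n+' head')
    box(P,rg(P,(.6,.72),(0,.06),(.235,.3)),n+' rod')
    box(P,rg(P,(.38,.46),(-.03,.06),(.03,.075)),n+' handle')
    box(P,rg(P,(.46,.6),(-.03,.08),(.0145,.022)),n+' rim')
    box(P,rg(P,(.7,.8),(-.06,.08),(.255,.29)),n+' coltop')
    box(P,rg(P,(.48,.58),(-.40,-.31),(.073,.095)),n+' lid')
    box(P,rg(P,(.48,.58),(-.40,-.31),(.01,.095)),n+' tin')
E
```

```text
T grip 176 rect [620.4 165.7] [63.3 62.8] 34.6 z [0.271 0.296 0.302]
T head 901 rect [665.6  45.6] [107.8 130.9] 0.6 z [0.202 0.208 0.213]
T rod 49 rect [664.   17.9] [18.5 21.3] 88.8 z [0.249 0.262 0.266]
T handle 30 rect [427.8  19. ] [31.4  7.1] 88.4 z [0.059 0.063 0.068]
T rim 215 rect [526.9  23.2] [ 90.9 127.1] 88.4 z [0.015 0.017 0.021]
T coltop 252 rect [747.8  18.6] [39.4 56.6] 0.1 z [0.263 0.269 0.282]
T lid 180 rect [ 530. -358.] [49.9 50.9] 18.1 z [0.075 0.079 0.085]
T tin 271 rect [ 533.7 -368.4] [55.1 86.1] 21.5 z [0.021 0.078 0.085]
S grip 264 rect [617.6 171.6] [19.1 69.8] 89.5 z [0.285 0.295 0.299]
S head 1029 rect [676.9  41. ] [118.9  86.3] 89.1 z [0.201 0.207 0.211]
S rod 106 rect [663.4  17.3] [24.7 21.2] 80.1 z [0.237 0.257 0.264]
S handle 92 rect [428.2  18. ] [12.6 36.6] 0.8 z [0.033 0.055 0.064]
S rim 192 rect [527.8  19.6] [ 85.  124.6] 88.4 z [0.015 0.017 0.02 ]
S coltop 332 rect [748.7  19.6] [64.7 40.5] 89.2 z [0.258 0.268 0.28 ]
S lid 127 rect [ 529.2 -359.2] [50.3 53.7] 2.9 z [0.076 0.079 0.083]
S tin 353 rect [ 530.4 -357.8] [55.7 57.1] 9.6 z [0.019 0.064 0.081]
```

Request:
apply_moves(
  steps=[0,-0.32,-0.165,-0.21,-0.28,0,-0.32,-0.165,-0.21,-0.28,0,-0.32,-0.165,-0.21,-0.28,0,-0.32,-0.165,-0.21,-0.28,0,-0.32,-0.165,-0.21,-0.28,0,-0.32,-0.165,-0.21,-0.28,0,-0.32,-0.165,-0.21,-0.28,0,-0.32,-0.165,-0.21,-0.28],
  newtons=40,
)

```text
clock: 1.1
tool_pos: [0.4522, 0.3985, 0.4035]
tool_rot: [0.013, 3.138, 0.002]
wrist_force: [-0.4, 0.6, -0.7]
opening: 0.999
grasp_force: 0.0
```

Request:
apply_moves(
  steps=[0,-0.078,-0.5,0,0,0,-0.078,-0.5,0,0,0,-0.078,-0.5,0,0,0,-0.078,-0.5,0,0,0,-0.078,-0.5,0,0,0,-0.078,-0.5,0,0,0,-0.078,-0.5,0,0,0,-0.078,-0.5,0,0],
)

```text
clock: 2.1
tool_pos: [0.5252, -0.0928, 0.4008]
tool_rot: [0.003, -3.14, -0.002]
wrist_force: [0.8, -0.1, -0.6]
opening: 0.999
grasp_force: 0.0
```

Request:
apply_moves(
  steps=[0,0,-0.257,0.22,0,0,0,-0.257,0.22,0,0,0,-0.257,0.22,0,0,0,-0.257,0.22,0,0,0,-0.257,0.22,0,0,0,-0.257,0.22,0,0,0,-0.257,0.22,0,0,0,-0.257,0.22,0],
)

```text
clock: 3.1
tool_pos: [0.5264, -0.3477, 0.182]
tool_rot: [-0.003, 3.141, 0.002]
wrist_force: [0.6, 0.6, 0.2]
opening: 1.0
grasp_force: 0.0
```

Request:
apply_moves(
  steps=[0,-0.003,-0.01,0.05,0,0,-0.003,-0.01,0.1,0,0,-0.003,-0.01,0.13,0,0,-0.003,-0.01,0.152,0,0,-0.003,-0.01,0.152,0],
)

```text
clock: 3.72
tool_pos: [0.5288, -0.3571, 0.0293]
tool_rot: [0.003, -3.141, -0.003]
wrist_force: [0.4, -0.2, -0.0]
opening: 1.0
grasp_force: 0.0
```

```bash
python3 - <<'E'
from h import *
s=snap('side'); cv2.imwrite('pics/g1.png',cv2.resize(s['frame'][70:210,170:330],None,fx=4,fy=4)); st=arm.get_state(); print(st['tool_pos'],st['tool_rot'],st['clock'],st['wrist_force'])
E
```

```text
[ 0.52946361 -0.35821376  0.03056052] [-2.40992388e-03  3.14055288e+00  9.44865994e-04] 3.775 [-0.1224875   0.52025562  0.64705848]
```

View pics/g1.png

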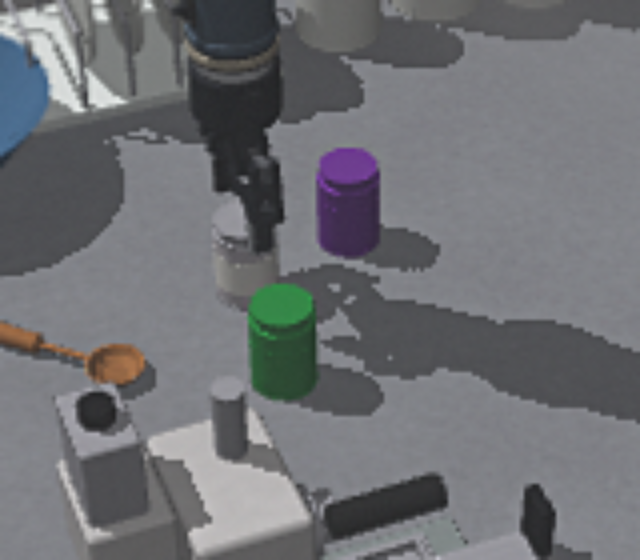

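The fingers straddle the silver tin (crop 245,240) and stay clear of the green one.

Request:
apply_moves(
  steps=[255,0,0,0,0,255,0,0,0,0,255,0,0,0,0,255,0,0,0,0,255,0,0,0,0,255,0,0,0,0],
  newtons=40,
)

```text
clock: 4.53
tool_pos: [0.5294, -0.3606, 0.0317]
tool_rot: [0.002, 3.139, -0.002]
wrist_force: [-0.5, 0.4, 6.0]
opening: 0.589
grasp_force: 40.4
```

Request:
apply_moves(
  steps=[255,0,0,-0.02,0,255,0,0,-0.06,0,255,0,0,-0.1,0,255,0,0,-0.14,0,255,-0.002,0.03,-0.15,0,255,-0.004,0.07,-0.15,0,255,-0.006,0.11,-0.15,0,255,-0.008,0.15,-0.15,0],
)

```text
clock: 5.52
tool_pos: [0.5357, -0.2083, 0.1804]
tool_rot: [-0.002, -3.141, -0.001]
wrist_force: [1.2, -0.0, -3.3]
opening: 0.59
grasp_force: 42.7
```

Request:
apply_moves(
  steps=[255,-0.002,0.04,0,0,255,-0.004,0.08,0,0,255,-0.006,0.12,0,0,255,-0.008,0.16,0,0,255,-0.01,0.195,0,0,255,-0.011,0.22,0,0,255,-0.011,0.228,0,0,255,-0.011,0.228,0,0],
)

```text
clock: 6.52
tool_pos: [0.5473, 0.0178, 0.1801]
tool_rot: [-0.001, -3.142, 0.001]
wrist_force: [-0.1, -0.9, -3.8]
opening: 0.583
grasp_force: 42.7
```

```bash
python3 - <<'E'
from h import *
for n in('side','top'):
    s=snap(n); cv2.imwrite(f'pics/h_{n}.png',s['frame']); P=cloud(s); np.save(n+'1.npy',P)
    m=(abs(P[...,0]-.548)<.08)&(abs(P[...,1]-.02)<.07)&(P[...,2]>.1)&(P[...,2]<.24)
    q=P[m]; print(n,len(q))
    if n=='side':
        # tin side points below the fingers
        b=q[q[:,2]<.215]; r=s['frame'][m][q[:,2]<.215]; k=r.min(1)>90
        print(np.c_[b[k],r[k]][::12].round(3))
st=arm.get_state(); print(st['tool_pos'],st['tool_rot'],st['clock'],st['grasp_force'],st['wrist_force'])
E
```

```text
side 578
[[5.73e-01 7.00e-03 2.13e-01 1.14e+02 1.11e+02 1.10e+02]
 [5.74e-01 2.40e-02 2.03e-01 1.50e+02 1.50e+02 1.53e+02]
 [5.68e-01 3.80e-02 2.10e-01 1.00e+02 9.70e+01 9.90e+01]
 [5.71e-01 3.10e-02 2.00e-01 1.47e+02 1.48e+02 1.51e+02]
 [5.72e-01 2.60e-02 1.93e-01 1.30e+02 1.34e+02 1.35e+02]
 [5.35e-01 4.20e-02 1.94e-01 9.80e+01 9.90e+01 9.90e+01]
 [5.54e-01 4.00e-02 1.95e-01 1.02e+02 1.04e+02 1.06e+02]
 [5.70e-01 2.80e-02 1.86e-01 1.27e+02 1.30e+02 1.30e+02]
 [5.42e-01 4.40e-02 1.91e-01 1.03e+02 1.05e+02 1.06e+02]
 [5.61e-01 4.20e-02 1.92e-01 1.07e+02 1.08e+02 1.09e+02]
 [5.73e-01 2.10e-02 1.73e-01 1.39e+02 1.43e+02 1.43e+02]
 [5.47e-01 4.30e-02 1.84e-01 1.08e+02 1.10e+02 1.10e+02]
 [5.67e-01 3.70e-02 1.82e-01 1.15e+02 1.17e+02 1.18e+02]
 [5.34e-01 4.10e-02 1.73e-01 9.70e+01 9.90e+01 9.90e+01]
 [5.55e-01 4.30e-02 1.79e-01 1.06e+02 1.07e+02 1.08e+02]
 [5.71e-01 3.20e-02 1.71e-01 1.27e+02 1.30e+02 1.30e+02]
 [5.40e-01 4.30e-02 1.70e-01 1.02e+02 1.05e+02 1.04e+02]
 [5.59e-01 3.90e-02 1.69e-01 1.08e+02 1.10e+02 1.10e+02]
 [5.70e-01 2.80e-02 1.58e-01 1.07e+02 1.02e+02 1.05e+02]
 [5.73e-01 2.30e-02 1.51e-01 1.06e+02 1.03e+02 1.04e+02]
 [5.66e-01 3.40e-02 1.55e-01 9.80e+01 9.60e+01 9.80e+01]
 [6.11e-01 5.90e-02 1.85e-01 1.02e+02 9.80e+01 9.80e+01]
 [6.19e-01 6.60e-02 1.84e-01 1.65e+02 1.58e+02 1.57e+02]
 [6.21e-01 7.90e-02 1.75e-01 9.70e+01 9.30e+01 9.40e+01]]
top 19
[0.54736773 0.01649161 0.17999257] [ 4.79005408e-03  3.14154123e+00 -1.15258784e-03] 6.625 42.68038988113403 [ 0.52954534  0.44227695 -3.30635262]
```

```bash
python3 - <<'E'
from h import *
for n in('topc','sidec'):
    P=np.load(n+'.npy'); 
    m=(abs(P[...,0]-.548)<.06)&(abs(P[...,1]-.02)<.06)
    q=P[m]
    # rim profile: along x near y=.02 ; along y near x=.548
    for ax,c in((0,.0185),(1,.548)):
        k=abs(q[:,1-ax]-c)<.022; v=q[k]
        b=np.arange(-.06,.0601,.004)+(.548 if ax==0 else .0185)
        i=np.digitize(v[:,ax],b)
        print(n,'xy'[ax],[(round((b[j-1]+.002)*1000),round(float(np.median(v[i==j,2]))*1000 if 0 else float(np.median(v[i==j,2])*1000),1)) for j in range(1,len(b)) if (i==j).sum()>2])
E
```

```text
topc x [(490, 11.7), (494, 11.5), (498, 10.2), (502, 10.1), (506, 12.8), (510, 16.8), (514, 17.3), (518, 10.9), (522, 12.9), (526, 13.2), (530, 12.3), (534, 12.2), (538, 12.1), (542, 11.8), (546, 13.2), (550, 13.8), (554, 10.9), (558, 12.3), (562, 12.9), (566, 12.5), (570, 12.2), (574, 11.7), (578, 10.3), (582, 16.6), (586, 13.5), (590, 10.9), (594, 9.2), (598, 6.9), (602, 7.5), (606, 8.5)]
topc y [(-39, -0.8), (-35, 7.5), (-31, 9.1), (-27, 8.1), (-23, 14.3), (-19, 17.6), (-15, 18.6), (-11, 11.7), (-7, 11.2), (-3, 12.3), (1, 13.3), (5, 12.2), (9, 12.0), (13, 12.7), (17, 10.4), (21, 11.8), (25, 12.9), (29, 13.2), (33, 14.0), (37, 10.9), (41, 11.7), (45, 13.3), (49, 12.3), (53, 19.1), (57, 14.2), (61, 10.2), (65, 8.3), (69, 8.7), (73, 6.9), (77, -1.4)]
sidec x [(490, 11.3), (494, 10.8), (498, 11.9), (502, 10.9), (506, 13.4), (510, 16.5), (514, 12.3), (518, 13.4), (522, 11.4), (526, 11.7), (530, 11.5), (534, 12.3), (538, 11.5), (542, 11.3), (546, 12.0), (550, 12.3), (554, 11.8), (558, 12.2), (562, 11.4), (566, 12.0), (570, 11.5), (574, 11.3), (578, 13.0), (582, 17.4), (586, 12.9), (590, 9.7), (594, 6.7), (598, 7.6), (602, 7.7), (606, 7.9)]
sidec y [(-39, 5.1), (-35, 6.1), (-31, 9.5), (-23, 16.1), (-19, 14.9), (-15, 14.2), (-11, 11.7), (-7, 11.4), (-3, 10.9), (1, 10.7), (5, 11.6), (9, 12.5), (13, 10.8), (17, 12.2), (21, 11.3), (25, 12.2), (29, 11.4), (33, 12.4), (37, 12.3), (41, 11.8), (45, 13.4), (49, 16.1), (53, 15.7), (57, 13.0), (61, 8.6), (65, 8.7), (69, 6.8), (73, 2.3), (77, -0.9)]
```

Request:
apply_moves(
  steps=[255,0,0.001,0.04,0,255,0,0.001,0.08,0,255,0,0.001,0.11,0,255,0,0.001,0.125,0,255,0,0.001,0.131,0,255,0,0.001,0.135,0,255,0,0.001,0.137,0,255,0,0.001,0.137,0],
)

```text
clock: 7.62
tool_pos: [0.5485, 0.0191, 0.0439]
tool_rot: [0.001, 3.139, 0.0]
wrist_force: [0.2, -1.0, 1.0]
opening: 0.586
grasp_force: 42.9
```

Request:
apply_moves(
  steps=[200,0,0,0.0005,0,150,0,0,0.0005,0,100,0,0,0.0005,0,50,0,0,0.0005,0,0,0,0,0.0005,0,0,0,0,0,0],
)

```text
clock: 8.38
tool_pos: [0.5473, 0.0196, 0.0425]
tool_rot: [-0.001, -3.141, -0.0]
wrist_force: [-1.0, 0.0, -0.0]
opening: 0.997
grasp_force: 0.0
```

Request:
apply_moves(
  steps=[0,0,0,-0.02,0,0,0,0,-0.05,0,0,0,0,-0.1,0,0,0.06,0,-0.12,0,0,0.11,0,-0.12,0,0,0.114,0,-0.12,0,0,0.114,0,-0.12,0,0,0.114,0,-0.12,0],
)

```text
clock: 9.38
tool_pos: [0.4349, 0.0194, 0.1629]
tool_rot: [0.001, 3.141, -0.001]
wrist_force: [0.6, -1.3, -0.2]
opening: 0.997
grasp_force: 0.0
```

```bash
python3 - <<'E'
from h import *
s=snap('side'); P=cloud(s); cv2.imwrite('pics/n1.png',cv2.resize(s['frame'][120:270,170:370],None,fx=4,fy=4))
q=P[(abs(P[...,0]-.548)<.05)&(abs(P[...,1]-.018)<.05)&(P[...,2]>.03)&(P[...,2]<.11)]
t=q[q[:,2]>.085]; print(len(q),len(t),t.mean(0),np.percentile(q[:,2],[50,95,99]), q.min(0),q.max(0), cv2.minEnclosingCircle((t[:,:2]*1000).astype(np.float32)))
st=arm.get_state(); print(st['tool_pos'],st['tool_rot'],st['clock'],st['wrist_force'])
E
```

```text
354 90 [0.54891907 0.03176951 0.0908278 ] [0.06996219 0.09243956 0.09422205] [5.20365722e-01 1.89221880e-04 3.00360075e-02] [0.57612741 0.04703532 0.09466352] ((548.3853759765625, 23.008129119873047), 24.57236671447754)
[0.43478523 0.01934906 0.16275375] [ 1.68878085e-03  3.14112667e+00 -9.10123465e-04] 9.425 [-0.28259837 -0.02998395  0.03448179]
```

View pics/n1.png

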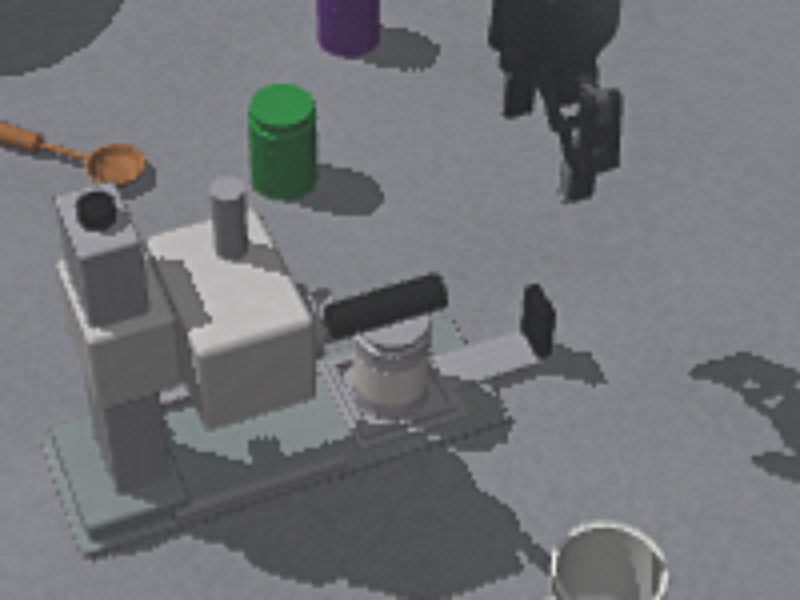

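The tin stands upright in the nest (crop 392,360), and the handle is free at (540,320).

Request:
apply_moves(
  steps=[0,0.002,-0.001,0.04,0,0,0.002,-0.001,0.08,0,0,0.002,-0.001,0.115,0,0,0.002,-0.001,0.132,0,0,0.002,-0.001,0.132,0],
)

```text
clock: 10.05
tool_pos: [0.4312, 0.0179, 0.0294]
tool_rot: [-0.002, -3.138, 0.002]
wrist_force: [-0.1, 0.2, 0.2]
opening: 0.999
grasp_force: 0.0
```

Request:
apply_moves(
  steps=[255,0,0,0,0,255,0,0,0,0,255,0,0,0,0,255,0,0,0,0,255,0,0,0,0,255,0,0,0,0],
  newtons=40,
)

```text
clock: 10.8
tool_pos: [0.4315, 0.0184, 0.0308]
tool_rot: [0.001, 3.142, 0.0]
wrist_force: [0.7, -0.3, 0.1]
opening: 0.006
grasp_force: 0.0
```

```bash
python3 - <<'E'
from h import *
s=snap('side'); P=cloud(s); t=snap('top'); cv2.imwrite('pics/m1.png',np.hstack([cv2.resize(s['frame'][150:250,230:340],None,fx=3.6,fy=5.4),cv2.resize(t['frame'][170:280,230:310],None,fx=5,fy=540/110)]))
q=P[(P[...,0]>.36)&(P[...,0]<.47)&(abs(P[...,1]-.018)<.05)&(P[...,2]>.02)&(P[...,2]<.075)]
print(len(q),q.min(0),q.max(0)); print(proj(s,[[.428,.018,.064],[.428,.018,.012]]))
E
```

```text
88 [4.19576295e-01 9.25523341e-05 2.09520644e-02] [0.44268137 0.0355357  0.07297077]
[[304.45539267 194.62834491]
 [303.23046607 206.07148308]]
```

View pics/m1.png

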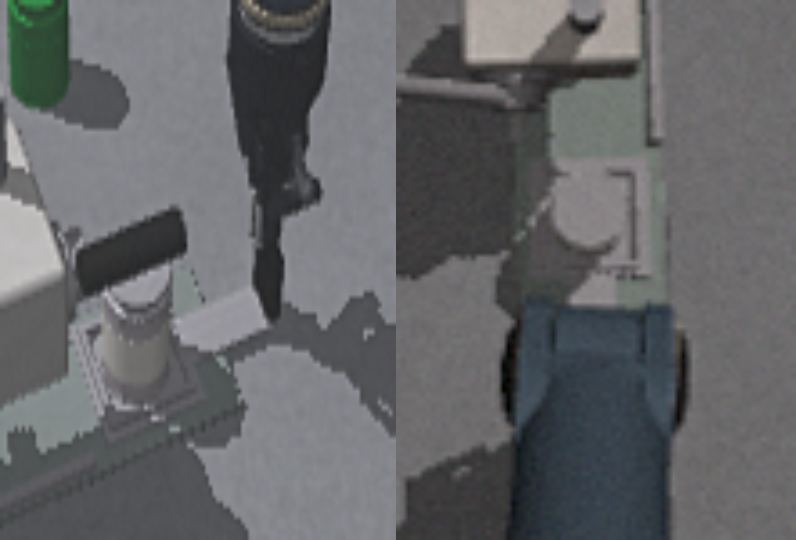

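Request:
apply_moves(
  steps=[0,0,0,0,0,0,0,0,0,0,0,0,0,0,0,0,0,0,0,0,0,0,0,-0.05,0,0,0,0,-0.1,0,0,0,0,-0.1,0],
)

```text
clock: 11.78
tool_pos: [0.4345, 0.0188, 0.1341]
tool_rot: [0.001, 3.134, 0.004]
wrist_force: [0.2, -0.4, 0.2]
opening: 0.999
grasp_force: 0.0
```

```bash
python3 - <<'E'
from h import *
for n in('side','top'):
  s=snap(n); P=cloud(s)
  if n=='side': cv2.imwrite('pics/m2.png',cv2.resize(s['frame'][130:240,230:350],None,fx=5,fy=5))
  for lo,hi in((.016,.03),(.03,.045),(.045,.055),(.055,.07)):
    q=P[(P[...,0]>.36)&(P[...,0]<.47)&(abs(P[...,1]-.018)<.05)&(P[...,2]>lo)&(P[...,2]<hi)]
    if len(q): print(n,lo,len(q),q.min(0).round(4),q.max(0).round(4),np.median(q,0).round(4))
st=arm.get_state(); print(st['tool_pos'],st['clock'])
E
```

```text
side 0.016 30 [ 0.4225 -0.0015  0.0161] [0.4579 0.0367 0.0296] [0.4322 0.0235 0.0236]
side 0.03 24 [0.4222 0.0045 0.0303] [0.4335 0.0352 0.0448] [0.4316 0.029  0.0391]
side 0.045 20 [0.4213 0.0055 0.0456] [0.4333 0.0357 0.055 ] [0.4315 0.0269 0.0494]
side 0.055 44 [0.4208 0.0005 0.0555] [0.4338 0.0344 0.067 ] [0.4281 0.0195 0.0622]
[0.43134376 0.01857094 0.13090562] 11.875
```

View pics/m2.png

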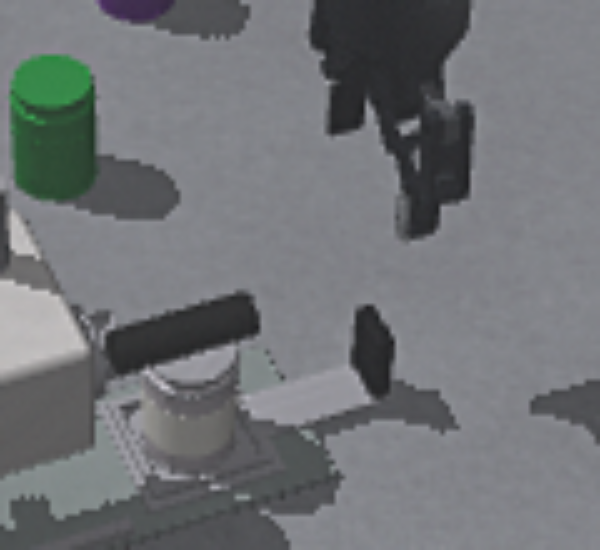

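```bash
python3 - <<'E'
from h import *
st=arm.get_state(); print(np.round(st['qpos'],3))
s=snap('side'); P=cloud(s)
q=P[(abs(P[...,0]-.43)<.09)&(abs(P[...,1]-.018)<.12)&(P[...,2]>.08)&(P[...,2]<.2)]
for lo in np.arange(.1,.2,.015):
    v=q[(q[:,2]>lo)&(q[:,2]<lo+.015)]
    if len(v)>3: print(round(lo,3),len(v),np.percentile(v,[2,98],axis=0).round(3).tolist())
E
```

```text
[-0.541  0.144  0.445  2.171 -0.084  0.842  1.526]
0.175 20 [[0.423, -0.028, 0.182], [0.443, 0.069, 0.19]]
0.19 37 [[0.421, -0.027, 0.191], [0.445, 0.074, 0.2]]
```

```bash
python3 - <<'E'
from h import *
s=snap('side'); c,d=ray(s,[[313,177.6],[299,156.5]])
for y,dd in zip((.066,-.03),d):
    k=(y-c[1])/dd[1]; print(c+k*dd)
    k=(.4315-c[0])/dd[0]; print(c+k*dd)
print(proj(s,[[.4315,.066,.144],[.4315,-.03,.144],[.4315,.0186,.131]]))
P=cloud(s); st=arm.get_state(); print(st['tool_pos'],st['opening'])
m=P[165:182,305:322,2]; print(m[::3,::3].round(3))
E
```

```text
[0.43486532 0.066      0.18399786]
[0.4315     0.06047349 0.17755466]
[ 0.43145224 -0.03        0.17883967]
[ 0.4315     -0.0299122   0.17893097]
[[312.85277597 187.35714869]
 [298.23312162 165.26780194]
 [305.12958578 179.37197999]]
[0.43037676 0.01830346 0.12972416] 1.0025678523230674
[[ 0.     0.001  0.233  0.245  0.257  0.231]
 [ 0.001 -0.006  0.225  0.234  0.248  0.237]
 [-0.003  0.001  0.213  0.219  0.233  0.234]
 [ 0.001  0.     0.202  0.206  0.204 -0.   ]
 [-0.003  0.     0.191  0.192 -0.001 -0.003]
 [ 0.001 -0.002  0.001 -0.003 -0.002  0.   ]]
```

The finger tips sit about 37 mm higher than the TCP says, which explains why the grasp passed over the handle. I'll calibrate with the fingers shut.

Request:
apply_moves(
  steps=[255,0,0,0,0,255,0,0,0,0,255,0,0,0,0,255,0,0,0,0,255,0,0,0,0,255,0,0,0,0],
)

```text
clock: 12.72
tool_pos: [0.4316, 0.0184, 0.1308]
tool_rot: [0.001, 3.142, 0.0]
wrist_force: [-0.3, 0.4, -0.1]
opening: -0.001
grasp_force: 0.0
```

```bash
python3 - <<'E'
from h import *
st=arm.get_state(); print(st['tool_pos'],st['opening'],st['wrist_force'])
s=snap('side'); P=cloud(s)
q=P[(abs(P[...,0]-.43)<.05)&(abs(P[...,1]-.018)<.06)&(P[...,2]>.08)&(P[...,2]<.25)]
for lo in np.arange(.1,.25,.01):
    v=q[(q[:,2]>lo)&(q[:,2]<lo+.01)]
    if len(v)>1: print(round(lo,3),len(v),v.min(0).round(3),v.max(0).round(3))
print(proj(s,[[.4315,.0186,.131],[.4315,.0186,.168]]))
# lowest dark pixel of the gripper near those columns, above the handle top row 194
g=s['frame'].max(2); print([ (c,np.where(g[150:192,c]<70)[0].max()+150 if (g[150:192,c]<70).any() else None) for c in range(296,320,2)])
E
```

```text
[0.43155049 0.01837896 0.13081391] -0.0008141661878612262 [-0.25625238  0.38571579 -0.05383724]
0.17 11 [0.429 0.017 0.172] [0.445 0.031 0.179]
0.18 21 [0.427 0.014 0.18 ] [0.445 0.033 0.19 ]
0.19 24 [0.428 0.013 0.19 ] [0.445 0.033 0.2  ]
0.2 11 [0.438 0.011 0.201] [0.446 0.03  0.209]
0.21 29 [ 0.426 -0.012  0.21 ] [0.447 0.047 0.22 ]
0.22 39 [ 0.424 -0.024  0.22 ] [0.447 0.056 0.23 ]
0.23 49 [ 0.423 -0.028  0.23 ] [0.451 0.064 0.24 ]
0.24 50 [ 0.425 -0.039  0.24 ] [0.451 0.074 0.25 ]
[[305.12958578 179.37197999]
 [306.08833376 170.18620113]]
[(296, None), (298, None), (300, np.int64(153)), (302, np.int64(168)), (304, np.int64(191)), (306, np.int64(170)), (308, np.int64(170)), (310, np.int64(169)), (312, np.int64(163)), (314, np.int64(163)), (316, np.int64(162)), (318, np.int64(161))]
```

Request:
apply_moves(
  steps=[0,0.002,0,0,0,0,0.002,0,0,0,0,0.002,0,0.02,0,0,0.002,0,0.05,0,0,0.002,0,0.09,0,0,0.002,0,0.12,0,0,0.002,0,0.14,0,0,0.002,0,0.14,0],
)

```text
clock: 13.78
tool_pos: [0.4284, 0.0181, -0.0102]
tool_rot: [-0.002, -3.138, 0.001]
wrist_force: [0.2, -0.1, 0.0]
opening: 0.999
grasp_force: 0.0
```

Request:
apply_moves(
  steps=[255,0,0,0,0,255,0,0,0,0,255,0,0,0,0,255,0,0,0,0,255,0,0,0,0,255,0,0,0,0],
  newtons=40,
)

```text
clock: 14.52
tool_pos: [0.4305, 0.0167, -0.0081]
tool_rot: [0.002, 3.139, -0.002]
wrist_force: [-0.6, -4.8, 7.7]
opening: 0.386
grasp_force: 40.0
```

Request:
apply_moves(
  steps=[255,-0.005,0,0,0,255,-0.017,0,0,0,255,-0.033,0,0,0,255,-0.05,0,0,0,255,-0.067,0,0,0,255,-0.084,0,0,0,255,-0.098,0,0,0,255,-0.106,0,0,0],
)

```text
clock: 15.52
tool_pos: [0.5364, 0.017, -0.0081]
tool_rot: [0.001, 3.141, -0.002]
wrist_force: [-2.8, -3.1, 8.2]
opening: 0.393
grasp_force: 40.3
```

Request:
apply_moves(
  steps=[255,-0.003,0,0,0,255,-0.006,0,0,0,255,-0.009,0,0,0,255,-0.012,0,0,0,255,-0.013,0,0,0],
)

```text
clock: 16.15
tool_pos: [0.5469, 0.017, -0.0081]
tool_rot: [-0.001, -3.138, 0.001]
wrist_force: [-7.6, -2.3, 12.5]
opening: 0.393
grasp_force: 40.8
```

Request:
apply_moves(
  steps=[255,-0.002,0,0,0,255,-0.003,0,0,0,255,-0.003,0,0,0],
)

```text
clock: 16.52
tool_pos: [0.5466, 0.0171, -0.0082]
tool_rot: [-0.002, -3.132, -0.0]
wrist_force: [-12.8, -1.7, 18.0]
opening: 0.393
grasp_force: 41.5
```

```bash
python3 - <<'E'
from h import *
st=arm.get_state(); print(st['tool_pos'],st['wrist_force'])
s=snap('side'); P=cloud(s)
q=P[(P[...,0]>.5)&(P[...,0]<.64)&(abs(P[...,1]-.018)<.07)&(P[...,2]>.0145)&(P[...,2]<.021)]
print(len(q),np.percentile(q,[2,50,98],axis=0).round(3))
q=P[(P[...,0]>.5)&(P[...,0]<.575)&(abs(P[...,1]-.018)<.03)&(P[...,2]>.03)&(P[...,2]<.068)]; print(np.percentile(q,[2,50,98],axis=0).round(3))
E
```

```text
[ 0.54658585  0.01707476 -0.00819805] [-12.82723916  -1.72379205  18.02672052]
80 [[0.545 0.004 0.015]
 [0.625 0.042 0.017]
 [0.639 0.073 0.02 ]]
[[ 0.542 -0.004  0.033]
 [ 0.556  0.034  0.049]
 [ 0.56   0.047  0.063]]
```

Request:
apply_moves(
  steps=[255,0.005,0,0,0,150,0.005,0,0,0,50,0.005,0,0,0,0,0.005,0,0,0,0,0.005,0,0,0,0,0.005,0,-0.04,0,0,0.02,0,-0.1,0,255,0.03,0,-0.16,0],
)

```text
clock: 17.58
tool_pos: [0.5206, 0.0184, 0.152]
tool_rot: [-0.001, -3.14, 0.0]
wrist_force: [1.3, 1.1, -0.5]
opening: 0.816
grasp_force: 0.0
```

Request:
apply_moves(
  steps=[255,0.0,0,-0.06,0,255,0,0,-0.12,0,255,0,0,-0.18,0,255,-0.03,0.05,-0.18,0,255,-0.06,0.1,-0.18,0,255,-0.09,0.15,-0.18,0,255,-0.101,0.153,-0.18,0,255,-0.101,0.153,-0.18,0],
)

```text
clock: 18.58
tool_pos: [0.6228, 0.1708, 0.3298]
tool_rot: [-0.002, -3.14, 0.002]
wrist_force: [0.6, -0.7, -0.4]
opening: -0.002
grasp_force: 0.0
```

```bash
python3 - <<'E'
from h import *
st=arm.get_state(); print(st['clock'],st['tool_pos'],st['opening'],st['wrist_force'])
for n in('side','top'):
    s=snap(n); P=cloud(s); x,y,z=st['tool_pos']; f=s['frame'].max(2)
    if n=='side':
      q=P[(abs(P[...,0]-x)<.04)&(abs(P[...,1]-y)<.035)&(P[...,2]>.305)&(P[...,2]<.42)]
      for lo in np.arange(.305,.42,.01):
        v=q[(q[:,2]>lo)&(q[:,2]<lo+.01)]
        if len(v)>1: print(round(lo,3),len(v),v.min(0).round(3),v.max(0).round(3))
      b=P[(P[...,0]>.57)&(P[...,0]<.67)&(P[...,1]>.14)&(P[...,1]<.2)&(P[...,2]>.27)&(P[...,2]<.306)&(f<70)]
      print('bar',len(b),np.percentile(b,[2,50,98],axis=0).round(3))
      q=P[(P[...,0]>.47)&(P[...,0]<.575)&(abs(P[...,1]-.018)<.03)&(P[...,2]>.03)&(P[...,2]<.068)]; print('handle',len(q),np.percentile(q,[2,50,98],axis=0).round(3))
      cv2.imwrite('pics/l1.png',cv2.resize(s['frame'][90:270,170:350],None,fx=3.3,fy=3.3))
E
```

```text
18.575 [0.62282216 0.17078619 0.32984724] -0.0015300807075569463 [ 0.64581105 -0.65237683 -0.37601549]
0.365 10 [0.614 0.164 0.37 ] [0.635 0.18  0.375]
0.375 32 [0.617 0.166 0.375] [0.636 0.185 0.385]
0.385 40 [0.617 0.165 0.385] [0.636 0.186 0.395]
0.395 25 [0.618 0.162 0.395] [0.636 0.185 0.404]
0.405 11 [0.618 0.161 0.405] [0.637 0.199 0.414]
0.415 33 [0.612 0.142 0.415] [0.638 0.203 0.42 ]
bar 271 [[0.584 0.163 0.281]
 [0.62  0.175 0.294]
 [0.652 0.18  0.299]]
handle 85 [[0.538 0.001 0.031]
 [0.546 0.023 0.057]
 [0.55  0.035 0.066]]
```

View pics/l1.png

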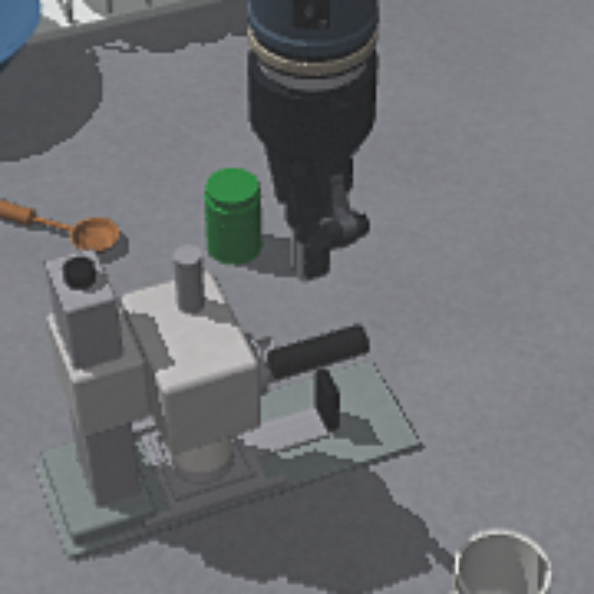

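The tray is fully in, with the tin under the ram. The shut finger tips are above the grip bar (tip at crop 312,275; bar at 318,350).

Request:
apply_moves(
  steps=[255,0.005,-0.001,0.03,0,255,0.005,-0.001,0.055,0,255,0.005,0,0.066,0,255,0.005,0.002,0.072,0,255,0.005,0.004,0.076,0,255,0.005,0.004,0.076,0],
)

```text
clock: 19.42
tool_pos: [0.6178, 0.1759, 0.2558]
tool_rot: [0.0, 3.141, 0.002]
wrist_force: [-2.9, 0.9, 3.7]
opening: -0.003
grasp_force: 1.9
```

Request:
apply_moves(
  steps=[255,0,0.008,0.008,0,255,0,0.016,0.016,0,255,0,0.021,0.023,0,255,0,0.025,0.029,0,255,0,0.029,0.036,0,255,0,0.0325,0.043,0,255,0,0.0335,0.045,0,255,0,0.0335,0.045,0],
)

```text
clock: 20.42
tool_pos: [0.6182, 0.213, 0.2107]
tool_rot: [-0.003, 3.139, 0.008]
wrist_force: [-1.6, 5.8, 6.7]
opening: -0.007
grasp_force: 3.6
```

Request:
apply_moves(
  steps=[255,0,-0.003,0.003,0,255,0,-0.003,0.006,0,255,0,-0.001,0.01,0,255,0,0.001,0.014,0,255,0,0.001,0.014,0],
)

```text
clock: 21.05
tool_pos: [0.6189, 0.2122, 0.1974]
tool_rot: [-0.001, 3.138, 0.005]
wrist_force: [-1.8, 3.2, 9.8]
opening: 0.001
grasp_force: 4.7
```

Request:
apply_moves(
  steps=[255,0,0,0.003,0,255,0,0.001,0.006,0,255,0,0.002,0.009,0,255,0,0.003,0.012,0,255,0,0.003,0.012,0],
)

```text
clock: 21.68
tool_pos: [0.6189, 0.217, 0.1859]
tool_rot: [-0.003, 3.137, 0.009]
wrist_force: [-3.0, 5.7, 9.6]
opening: -0.0
grasp_force: 5.1
```

Request:
apply_moves(
  steps=[255,0,-0.003,0.003,0,255,0,-0.003,0.005,0,255,0,-0.002,0.007,0,255,0,-0.002,0.009,0,255,0,-0.002,0.009,0],
)

```text
clock: 22.3
tool_pos: [0.6195, 0.217, 0.1775]
tool_rot: [-0.004, 3.135, 0.014]
wrist_force: [-1.3, 7.8, 10.8]
opening: 0.004
grasp_force: 5.3
```

Request:
apply_moves(
  steps=[255,0,0.001,0.003,0,255,0,0.001,0.005,0,255,0,0.001,0.007,0,255,0,0.001,0.007,0],
)

```text
clock: 22.8
tool_pos: [0.6196, 0.2177, 0.1705]
tool_rot: [-0.004, 3.136, 0.013]
wrist_force: [-1.9, 7.3, 11.0]
opening: 0.002
grasp_force: 5.6
```

Request:
apply_moves(
  steps=[255,0,0.0,0.003,0,255,0,0.0,0.005,0,255,0,0,0.007,0,255,0,0,0.007,0],
)

```text
clock: 23.3
tool_pos: [0.6197, 0.2191, 0.1652]
tool_rot: [-0.005, 3.135, 0.017]
wrist_force: [-3.8, 8.9, 18.4]
opening: -0.0
grasp_force: 8.8
```

Request:
apply_moves(
  steps=[255,0,0,0.002,0,255,0,0,0.002,0,255,0,0,0.002,0,255,0,0,0.002,0],
)

```text
clock: 23.8
tool_pos: [0.6197, 0.2194, 0.1637]
tool_rot: [-0.005, 3.134, 0.018]
wrist_force: [-3.9, 8.1, 19.6]
opening: -0.001
grasp_force: 9.6
```

Request:
apply_moves(
  steps=[255,0,0,0.001,0,255,0,0,0.001,0,255,0,0,0.001,0,255,0,0,0.001,0,255,0,0,0.001,0,255,0,0,0.001,0],
)

```text
clock: 24.55
tool_pos: [0.6197, 0.2196, 0.1629]
tool_rot: [-0.006, 3.134, 0.018]
wrist_force: [-4.5, 9.5, 20.4]
opening: -0.002
grasp_force: 10.1
```

Request:
apply_moves(
  steps=[255,0,0.003,-0.006,0,255,0,0.005,-0.012,0,255,0,0.006,-0.018,0,255,0,0.006,-0.024,0,255,0,0.005,-0.031,0,255,0,0.002,-0.039,0,255,0,-0.001,-0.046,0,255,0,-0.004,-0.054,0],
)

```text
clock: 25.55
tool_pos: [0.6174, 0.2074, 0.2121]
tool_rot: [-0.001, -3.141, 0.0]
wrist_force: [0.2, -1.6, 2.7]
opening: 0.003
grasp_force: 1.1
```

Request:
apply_moves(
  steps=[255,0,-0.0035,-0.007,0,255,0,-0.0075,-0.014,0,255,0,-0.012,-0.021,0,255,0,-0.0165,-0.027,0,255,0,-0.0215,-0.0335,0,255,0,-0.0265,-0.0395,0,255,0,-0.032,-0.045,0,255,0,-0.038,-0.0505,0],
)

```text
clock: 26.55
tool_pos: [0.6174, 0.1699, 0.2623]
tool_rot: [-0.001, -3.141, -0.001]
wrist_force: [0.0, 0.6, 0.2]
opening: -0.001
grasp_force: 0.0
```

Request:
apply_moves(
  steps=[255,0,0,-0.03,0,255,0,0,-0.07,0,255,0.03,-0.05,-0.07,0,255,0.06,-0.1,-0.07,0,255,0.085,-0.145,-0.07,0,0,0.085,-0.1525,-0.04,0,0,0.085,-0.1525,0.02,0,0,0.085,-0.1525,0.08,0],
)

```text
clock: 27.55
tool_pos: [0.5326, 0.0178, 0.1812]
tool_rot: [0.001, 3.14, 0.003]
wrist_force: [0.4, 1.0, -0.4]
opening: 0.641
grasp_force: 0.0
```

Request:
apply_moves(
  steps=[0,0,0,0.05,0,0,-0.013,0,0.1,0,0,-0.013,0,0.15,0,0,-0.013,0,0.18,0,0,-0.013,0,0.192,0,0,-0.013,0,0.192,0],
)

```text
clock: 28.3
tool_pos: [0.5455, 0.0174, -0.0098]
tool_rot: [-0.001, -3.141, -0.0]
wrist_force: [-0.3, -0.5, 0.3]
opening: 1.004
grasp_force: 0.0
```

Request:
apply_moves(
  steps=[0,-0.0035,0,0,0,255,-0.0035,0,0,0,255,-0.0035,0,0,0,255,-0.0035,0,0,0,255,-0.0035,0,0,0,255,-0.0035,0,0,0,255,-0.0035,0,0,0],
  newtons=50,
)

```text
clock: 29.18
tool_pos: [0.5493, 0.017, -0.0091]
tool_rot: [0.001, 3.141, 0.0]
wrist_force: [-1.1, -0.7, 6.1]
opening: 0.392
grasp_force: 49.8
```

Request:
apply_moves(
  steps=[255,0.004,0,0,0,255,0.014,0,0,0,255,0.03,0,0,0,255,0.047,0,0,0,255,0.064,0,0,0,255,0.081,0,0,0,255,0.096,0,0,0,255,0.106,0,0,0],
)

```text
clock: 30.18
tool_pos: [0.4423, 0.0168, -0.0092]
tool_rot: [0.002, 3.14, -0.0]
wrist_force: [3.1, -2.4, 6.7]
opening: 0.387
grasp_force: 50.8
```

Request:
apply_moves(
  steps=[255,0.004,0,0,0,255,0.008,0,0,0,255,0.012,0,0,0,255,0.015,0,0,0,255,0.017,0,0,0,255,0.017,0,0,0],
)

```text
clock: 30.92
tool_pos: [0.4301, 0.0167, -0.009]
tool_rot: [0.002, 3.132, -0.002]
wrist_force: [11.9, -3.0, -5.5]
opening: 0.389
grasp_force: 50.7
```

Request:
apply_moves(
  steps=[255,-0.003,0,0,0,180,-0.003,0,0,0,100,-0.003,0,0,0,0,-0.003,0,0,0,0,-0.003,0,0,0,0,-0.003,0,-0.04,0,0,-0.003,0,-0.09,0,0,-0.003,0,-0.15,0],
)

```text
clock: 31.92
tool_pos: [0.4275, 0.0173, 0.1409]
tool_rot: [-0.001, -3.138, 0.002]
wrist_force: [0.6, 1.3, 1.0]
opening: 1.002
grasp_force: 0.0
```

```bash
python3 - <<'E'
from h import *
st=arm.get_state(); print(st['clock'],st['tool_pos'],st['opening'],st['wrist_force'])
s=snap('side'); P=cloud(s); f=s['frame'].max(2); cv2.imwrite('pics/z1.png',cv2.resize(s['frame'][110:300,170:370],None,fx=3,fy=3))
q=P[(P[...,0]>.38)&(P[...,0]<.46)&(abs(P[...,1]-.018)<.03)&(P[...,2]>.03)&(P[...,2]<.068)]; print('handle',len(q),np.percentile(q,[2,50,98],axis=0).round(4))
q=P[(abs(P[...,0]-.544)<.04)&(abs(P[...,1]-.018)<.04)&(P[...,2]>.03)&(P[...,2]<.11)]; print('tin',np.percentile(q,[1,50,99],axis=0).round(3)); t=q[q[:,2]>.075]; print(np.percentile(t[:,2],[20,50,80,95]))
b=P[(P[...,0]>.57)&(P[...,0]<.67)&(P[...,1]>.13)&(P[...,1]<.26)&(P[...,2]>.15)&(P[...,2]<.306)&(f<70)]; print('bar',np.percentile(b,[2,50,98],axis=0).round(3))
P0=np.load('sidec.npy')
for n,(x,y) in dict(mug=(.496,.277),jar=(.54,.435)).items():
    for A in(P0,P):
        q=A[(abs(A[...,0]-x)<.06)&(abs(A[...,1]-y)<.06)&(A[...,2]>.03)&(A[...,2]<.12)]; print(n,len(q),q.mean(0).round(4))
E
```

```text
31.925 [0.42750836 0.01731086 0.14093417] 1.002024179851751 [0.57729949 1.32983693 0.98610835]
handle 91 [[0.4192 0.0023 0.0316]
 [0.4277 0.0229 0.0546]
 [0.431  0.0346 0.0666]]
tin [[0.519 0.01  0.031]
 [0.552 0.038 0.07 ]
 [0.572 0.047 0.089]]
[0.08056176 0.08424847 0.0865527  0.08821834]
bar [[0.585 0.163 0.282]
 [0.619 0.175 0.294]
 [0.652 0.181 0.299]]
mug 754 [0.5006 0.2667 0.0621]
mug 756 [0.5005 0.2668 0.062 ]
jar 951 [0.5475 0.4582 0.0828]
jar 953 [0.5474 0.458  0.0826]
```

View pics/z1.png

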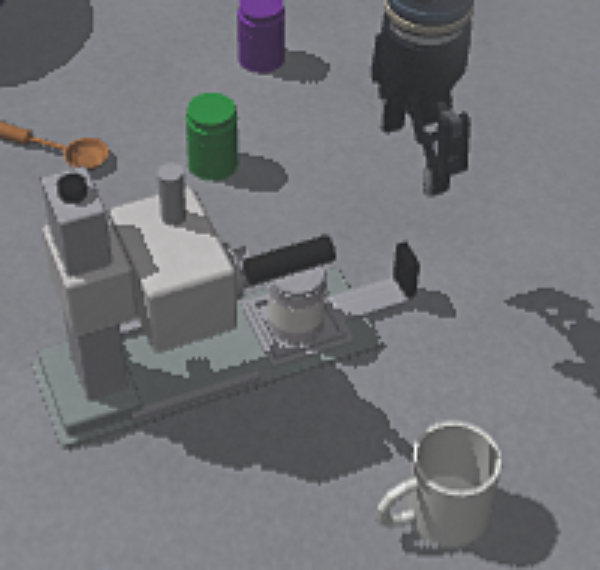

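The tray is out with the handle at x≈0.425. The tin is upright with its lid top at 86–87 mm (fully home would be 86). The lever is up, and the mug and jar have not moved.

```bash
python3 -c "
from cell import arm
print(arm.sign_off())"
```

```text
the job is handed in; nothing more can be done
None
```

The job is handed in: the tin's lid was pressed home with about a 20 N lean, the lever was eased back up, and the tray is drawn fully out with the closed tin upright in it; the mug, jar and spoon are where they were. One departure from the instructions: the fingers sat about 37 mm higher than the TCP reading, so I probably carried the tin by its loose lid rather than its side.

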